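# Flip the finished panel's status marker

## Robot

A 7-joint arm with a two-finger parallel gripper is mounted at the origin on the work surface. World frame = base frame: x ahead of the robot, y to its left, z up, the work surface at z = 0. Lengths are in m, angles in degrees, forces in N, time in s.
With the tool pointing down it reaches from about 0.425 to 0.875 m from the base axis. Payload 4.7 kg.
Tool frame: the origin (TCP) lies at the very end of the fingers, on their centre line; the grasp point (between the pads) lies 19 mm behind it; z points along the fingers, y is the line along which they close (so a half turn about z gives the same grasp; the last joint's range is limited). The gripper opens to 87 mm and grips with 3 to 60 N. Pads are 19 mm wide; open, the fingers measure 117 mm over their backs; the gripper's body (75 mm by 190 mm) begins 51 mm behind the grasp point.
Start: joints at [-71.499, 18.392, -4.016, 83.108, 1.295, 78.541, -3.26], TCP at [0.198, 0.619, 0.223] pointing down, gripper open.
Joint ranges: [-163.93, 163.93], [-17.29, 119.83], [-79.2, 71.16], [3.27, 140.29], [-89.18, 269.18], [5.43, 117.66], [-154.24, 154.24]. Speed limits (degrees/s): [147.25, 147.25, 180, 180, 180, 180, 180].

## Interface

Orientations are given as [roll, pitch, yaw] about the fixed x, y, z axes, in that order (R = Rz(yaw) Ry(pitch) Rx(roll)).
In Python, from cell import telemetry, cams, env gives the robot as it stands.
- The arm moves only by the tool arm_command, never from a script. Its argument "series" is text: rows parted by semicolons, each of 5 numbers parted by spaces: the shift along the tool's x, y, z in mm, then the turn about the tool's z in rad, then the closure in counts, from 0 (fully open) to 255 (shut). A call has 1 to 20 rows; each row shifts and turns the commanded pose from where the row before left it, along the tool's axes as they then stand; what a row does not reach is not made up. A row lasts 1/12 s, in which the tool goes at most 41.7 mm and 7.16 degrees, less where a joint would pass 70% of its speed; a pose out of reach is approached as far as the arm can. A call is refused whole if a number of a shift passes 41.7 or a number of a turn 0.125, either way. A call with a gripper value outside its range is refused whole. The fingers move at their own pace and stop on an object; "squeeze" is the grip in N (left out, the last holds). Time passes only in rows, so rows that do not move let the fingers close. It gives the time, the measured TCP pose, the force, the opening and the grip force at its end, in the units of the state.
- telemetry.get_obs(): the state, without advancing time (a new reading comes with each control period).
- cams.read_camera(name): name is "scene" or "side" or "wrist"; returns the picture (420x560x3 uint8, blue, green, red); there is no depth.
- cams.calibration(name): a dict with "K" (3x3 intrinsics, pixels), "origin" and "rotation" of the camera in the world; the wrist camera has in their place "hand_eye" (4x4, takes a point from camera to tool coordinates, whose origin is the TCP and whose axes are the flange's). Camera axes: x right, y down, z forward; pixel columns grow to the right and rows downward; lengths in m; the calibration is good to about 2 mm. A picture is of the moment at which its call begins: read the wrist's pose just before it. calibration takes no time and is no camera call.
- env.sign_off(): hands the job in; it is judged then, once.
The state is a dict: "time_s": time; "qpos": joint angles; "joint_velocities": joint speeds; "effort": joint torques, N m; "tool_pos": TCP position; "tool_rot": TCP orientation; "force": force on the tool from outside, world axes, zero at the start; "wrist_torque": the same for the moment, N m; "grip_width": finger opening in m; "grasp_force": force on a finger pad.
Only numpy, scipy, OpenCV 4.12 (cv2) and the standard library are available. Lean on these libraries where they do the work, as an engineer would, in place of code of your own. Each camera call takes 0.05 s, during which the arm holds its last target. There are 200 camera calls.

## Task

Each panel on the sanding bench has a flip marker standing in front of it, and both show their three bars. The panel without the sander on it is finished: with a fingertip, gently push its marker's paddle up and over its pivot and press it down fully flat on the other side, so that it shows the round disc. Do not pinch the paddle, do not lift the stand or shove it out of place, and leave the other marker and everything else on the bench as it is.

Things in the scene. Friction and masses are not known exactly. Their poses are not given: they have to be found in the camera images.
- stand_free: Stand of the marker to flip, on the robot side of the finished panel (the one without the sander): loose steel base 96 x 190 x 8 mm (x, y, z), 1.1 kg, with two posts 66 mm high at x = +-40 mm that carry the paddle's pivot along its x axis. Origin: centre of its underside, z up. Slides if pushed with over about 5 N.
- stand_free_pivot (a point): Middle of that stand's pivot line, 56 mm above the bench; axes as the stand's. The paddle there is a wooden board 60 mm wide (along the pivot), 8 mm thick, reaching 75 mm from the pivot, with an equally wide, 6 mm thick fin square to it at the pivot, standing 40 mm out on both faces. Reliefs 2.5 mm high, look only: three bars on one face, a disc 40 mm across on the other.
- flag_free (a joint): Paddle angle (rad). 0: level towards the stand's +y, bars up; pi/2: upright; pi: level towards the stand's -y, disc up (stops at 0 and pi). Starts at 0 to 0.35. Stiff hinge (friction 0.035 N m): the 40 g paddle stays at any angle and does not fall; 2 to 3 N moves it. At 0 the fin stands upright over the pivot: pushed at its top towards -y it raises the board.
- flag_free_end (a point): Middle of that paddle's free end edge, 75 mm from the pivot, at half the board's thickness. Turns with the paddle: y points from the pivot outwards along the board, z out of the bars face, x along the pivot.
- stand_busy: Stand of the other, identical marker, on the robot side of the panel with the sander, to be left alone: loose steel base 96 x 190 x 8 mm (x, y, z), 1.1 kg, with two posts 66 mm high at x = +-40 mm that carry the paddle's pivot along its x axis. Origin: centre of its underside, z up. Slides if pushed with over about 5 N.
- stand_busy_pivot (a point): Middle of that stand's pivot line, 56 mm above the bench; axes as the stand's. The paddle there is a wooden board 60 mm wide (along the pivot), 8 mm thick, reaching 75 mm from the pivot, with an equally wide, 6 mm thick fin square to it at the pivot, standing 40 mm out on both faces. Reliefs 2.5 mm high, look only: three bars on one face, a disc 40 mm across on the other.
- flag_busy (a joint): The same for the other stand's identical paddle, bars face up at 0; to be left as it is.
- flag_busy_end (a point): Middle of that paddle's free end edge, 75 mm from the pivot, at half the board's thickness. Turns with the paddle: y points from the pivot outwards along the board, z out of the bars face, x along the pivot.
- panel_free: Finished wooden panel 160 x 220 x 18 mm lying loose on the bench with nothing on it; origin at the centre of its underside. Its stand is about 180 mm in front of it (towards the robot).
- panel_busy: Identical panel, with the sander standing on it; origin at the centre of its underside.
- sander: Hand-held round sander, pad 124 mm across, 118 mm tall, standing loose on its panel (top 136 mm above the bench), with a 34 mm dust spout to its +x reaching 80 mm from its axis; origin at the centre of its underside.
- sanding_block: Loose cork block 110 x 60 x 35 mm lying between the two stands; origin at the centre of its underside.
- tape_roll: Loose roll of paper tape, 84 mm across, 30 mm high, lying between the panels; origin at the centre of its underside.
- glue_bottle: Loose white bottle, 60 mm across, 150 mm tall, standing at the far left; origin at the centre of its underside.
- mug: Loose white mug, 76 mm across, 85 mm tall, handle to its +y, standing at the far right; origin at the centre of its underside.
- bench_brush: Loose brush 200 mm long, 42 mm wide, 20 mm high, lying along x right of the panels; origin in the middle of its underside.
- disc_stack: Loose stack of sanding discs, 124 mm across, 24 mm high, left of the panels; origin at the centre of its underside.
Not all that is in view belongs to the job. What is shaped like the stand_free but purple is not meant.

How it is judged:
By the outcome, as a careful person would: the job done as asked, in the order asked, and still so for the second after the job is handed in, with the robot touching nothing.
It also fails if it takes over 45 s, if anything falls off the work surface, if the arm or the gripper's body presses on something with over 40 N, if the wrist force passes 120 N, or if a joint passes its speed limit or range.

## Working session

There is one attempt and no reset: what is moved stays moved. The work goes in short steps, Python scripts to look and compute and a tool call to move; the robot and the scene stay as the last step left them, time stands still between calls to the robot, and variables do not carry over. Pictures are saved under pics/ and viewed, at most 10 in all, crops included, and the job is handed in when it is done.

Besides the shell and the picture viewer there is one more tool, called after ">>>" as name(argument=value, ...), one argument or row to a line, values as JSON. arm_command: Moves the arm, as the interface text tells. Its arguments: {"type":"object","properties":{"series":{"type":"string"},"squeeze":{"type":"number"}},"required":["series"]}

```bash
mkdir -p pics
python3 - <<'E'
from cell import telemetry,cams
import cv2,numpy as np
for n in("scene","side"):
    cv2.imwrite(f"pics/{n}0.png",cams.read_camera(n)); c=cams.calibration(n); print(n,{k:np.round(v,4).tolist() for k,v in c.items() if k in("K","origin","rotation")})
print(np.round(cams.calibration("wrist")["hand_eye"],4).tolist())
print(telemetry.get_obs())
E
```

```text
scene {'K': [[482.5808, 0.0, 276.3695], [0.0, 482.5808, 199.1658], [0.0, 0.0, 1.0]], 'origin': [1.6627, -0.5185, 1.1555], 'rotation': [-130.7143, -0.1362, 67.5238]}
side {'K': [[424.8518, 0.0, 272.7953], [0.0, 424.8518, 216.5045], [0.0, 0.0, 1.0]], 'origin': [-0.0734, -0.9816, 0.9762], 'rotation': [-128.3667, -0.6013, -29.7005]}
[[-0.0016, -0.9587, -0.2844, 0.0786], [1.0, -0.0017, 0.0001, -0.0011], [-0.0006, -0.2844, 0.9587, -0.1621], [0.0, 0.0, 0.0, 1.0]]
{'time_s': 0.1, 'qpos': array([-71.5001844 ,  18.43377777,  -4.01652736,  83.16696389,
         1.2970535 ,  78.53996738,  -3.26011237]), 'joint_velocities': array([ 0.06798956, -0.14624088,  0.03536779, -0.13984004, -0.12040985,
       -0.01579604,  0.01548995]), 'effort': array([-6.02929667e-04, -4.92570233e+01, -4.05895757e-01, -3.13398099e+01,
       -6.42083609e-02,  3.94163327e-02,  6.63381320e-05]), 'tool_pos': array([0.19743693, 0.618784  , 0.22159106]), 'tool_rot': array([-1.79904639e+02,  7.06984494e-03,  1.62311006e+02]), 'force': array([-0.22868718,  0.2385108 , -0.29764565]), 'wrist_torque': array([-0.00682305, -0.09986554, -0.01300377]), 'grasp_force': 0.0, 'grip_width': 0.08685465917471372}
```

View pics/scene0.png

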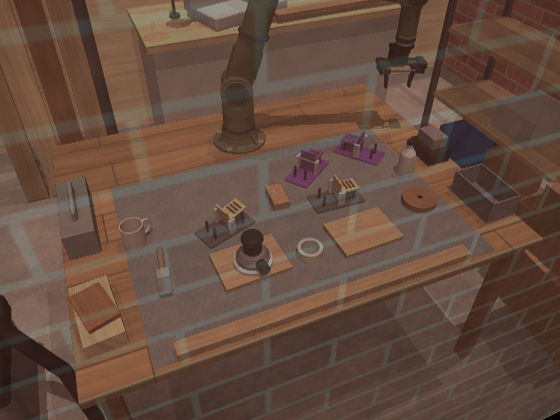

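View pics/side0.png

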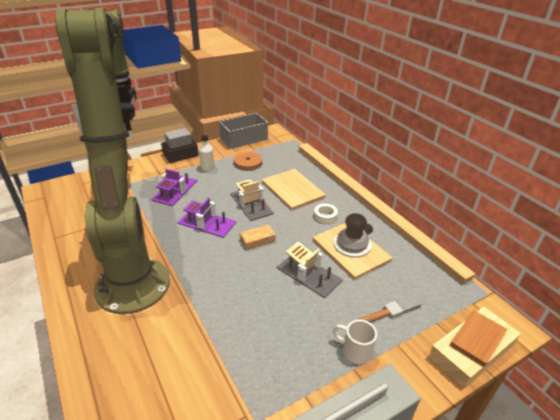

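The scene view shows four marker stands. Two are grey, at (336,195) and (226,221), and two are purple decoys, at (308,168) and (360,148). The sander's panel is at (250,260) and the empty panel at (363,231). The grey stand at scene (336,195) / side (253,198) is in front of the empty panel, so it is the one meant. I'll confirm it in an enlarged crop.

Run:
```python
import cv2,numpy as np
a=cv2.imread("pics/scene0.png")[165:225,295:375]; b=cv2.imread("pics/side0.png")[168:228,213:293]
f=lambda i:cv2.resize(i,None,fx=5,fy=5,interpolation=cv2.INTER_CUBIC)
cv2.imwrite("pics/crop.png",np.hstack([f(a),f(b)]))
```

```text
(no output)
```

View pics/crop.png

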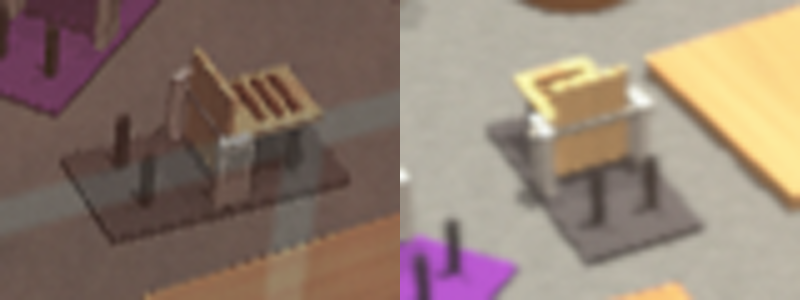

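Confirmed: this grey stand has its bars up and its board points away from the two short posts. In the scene view its base corners are near (307,197), (317,213) and (365,201). In the side view they are near (230,194), (251,221) and (274,214). I'll cast these to the bench plane.

```bash
cat > h.py <<'E'
import numpy as np
from scipy.spatial.transform import Rotation as R
from cell import telemetry,cams
def pose(n,obs=None):
    c=cams.calibration(n);K=np.array(c["K"])
    if n=="wrist":
        H=np.array(c["hand_eye"]);T=np.eye(4);T[:3,:3]=R.from_euler("xyz",obs["tool_rot"],degrees=True).as_matrix();T[:3,3]=obs["tool_pos"];M=T@H
        return K,M[:3,:3],M[:3,3]
    r=np.array(c["rotation"]);r=r if r.shape==(3,3) else R.from_euler("xyz",r,degrees=True).as_matrix()
    return K,r,np.array(c["origin"])
def cast(P,uv,z):
    K,r,o=P;d=r@np.linalg.solve(K,[uv[0],uv[1],1]);return o+d*(z-o[2])/d[2]
def proj(P,X):
    K,r,o=P;q=K@(r.T@(np.array(X)-o));return q[:2]/q[2]
E
python3 - <<'E'
from h import *
for n,pts in(("scene",[(307.4,197),(317.4,213.4),(365,201)]),("side",[(230.4,194),(251,220.6),(273.6,213.6)])):
    P=pose(n);q=[cast(P,p,0.008)[:2] for p in pts];print(n,np.round(q,3).tolist(),[round(float(np.linalg.norm(q[i+1]-q[i])),3) for i in(0,1)])
E
```

```text
scene [[0.464, 0.104], [0.558, 0.098], [0.563, 0.288]] [0.094, 0.19]
side [[0.466, 0.28], [0.46, 0.093], [0.553, 0.089]] [0.187, 0.092]
```

The base measures 94 x 190 mm in the scene view and 92 x 187 mm in the side view, which matches the stand. Its centre is near (0.51, 0.19) and its yaw about -2°. I'll bring the wrist camera above it with the fingers closing.

>>> arm_command(
  series="-31.5 -25.1 -5 0 255;-31.5 -25.1 -5 0 255;-31.5 -25.1 -5 0 255;-31.5 -25.1 -5 0 255;-31.5 -25.1 -5 0 255;-31.5 -25.1 -5 0 255;-31.5 -25.1 -5 0 255;-31.5 -25.1 0 0 255;-31.5 -25.1 0 0 255;-31.5 -25.1 0 0 255;-31.5 -25.1 0 0 255;-31.5 -25.1 0 0 255;-31.5 -25.1 0 0 255;-31.5 -25.1 0 0 255",
  squeeze=5,
)

```text
time_s: 1.27
tool_pos: [0.5114, 0.1485, 0.2574]
tool_rot: [180.0, -0.0, 162.3]
force: [1.8, 1.3, -0.0]
grip_width: 0.0039
grasp_force: 0.0
```

>>> arm_command(
  series="0 0 0 0.108 255;0 0 0 0.108 255;0 0 0 0.108 255;0 0 0 0.108 255;0 0 0 0.108 255;0 0 0 0.108 255;0 0 0 0.108 255;0 0 0 0.108 255;0 0 0 0.108 255;0 0 0 0.108 255;0 0 0 0.108 255;0 0 0 0.108 255;0 0 0 0 255;0 0 0 0 255;0 0 0 0 255",
)

```text
time_s: 2.52
tool_pos: [0.5108, 0.1504, 0.2573]
tool_rot: [-180.0, 0.0, 88.2]
force: [0.2, 0.2, 0.4]
grip_width: 0.0006
grasp_force: 0.0
```

Run:
```python
from h import *
import cv2
o=telemetry.get_obs();im=cams.read_camera("wrist");cv2.imwrite("pics/w1.png",im)
np.savez("w1.npz",p=o["tool_pos"],r=o["tool_rot"]);print(o["time_s"],o["tool_pos"],o["tool_rot"],o["qpos"],o["grip_width"],o["force"])
```

```text
2.5167 [0.51075613 0.15043377 0.25734538] [-1.79978530e+02  8.32409265e-03  8.82061514e+01] [-41.05064697   2.82807621  22.70790128  97.59664699  -1.10839434
  79.81907269 -19.96507153] 0.0005820923742653014 [0.20842918 0.19132779 0.43831451]
```

View pics/w1.png

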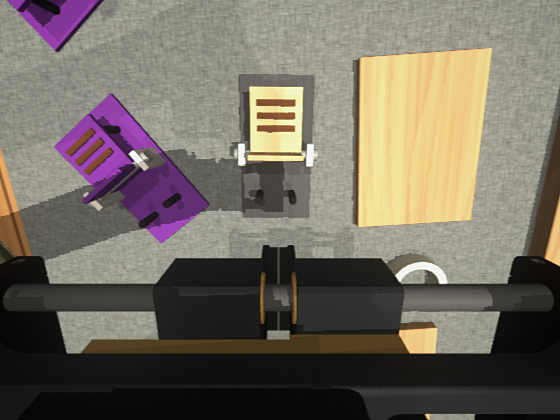

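The wrist view (up is +y) shows the bars face of the right marker. Its base corners are at (239,74), (314,75), (309,217) and (242,217), the board's end edge runs (250,86) to (302,87), the fin top is at about row 157, and the posts are at (241,154) and (310,154). I'll cast these.

Run:
```python
from h import *
import cv2
d=np.load("w1.npz");P=pose("wrist",dict(tool_pos=d["p"],tool_rot=d["r"]))
q=np.array([cast(P,p,.008)[:2] for p in[(239,74),(314,75),(309,217),(242,217)]]);print(q.round(4).tolist(),q.mean(0),[np.linalg.norm(q[i]-q[i-1]).round(4) for i in range(4)])
for p in[(241,154),(310,154)]:print("post",cast(P,p,.066)[:2])
im=cv2.imread("pics/w1.png");h=cv2.cvtColor(im,cv2.COLOR_BGR2HSV)
m=cv2.inRange(h,(10,50,120),(30,255,255))[60:175,235:320];ys,xs=np.nonzero(m);print("wood rows",ys.min()+60,ys.max()+60)
for r in range(80,170,2):
    c=np.nonzero(m[r-60])[0]
    if len(c):print(r,c.min()+235,c.max()+235,end="; ")
c=q.mean(0)
for t in np.arange(0,.4,.05):
    e=[c[0],c[1]+.075*np.cos(t)-.004*np.sin(t),.056+.075*np.sin(t)+.004*np.cos(t)]
    f=[c[0],c[1]-.04*np.sin(t)-.003*np.cos(t),.056+.04*np.cos(t)-.003*np.sin(t)]
    f2=[c[0],c[1]-.04*np.sin(t)+.003*np.cos(t),.056+.04*np.cos(t)+.003*np.sin(t)]
    e1=[c[0]+.03,*e[1:]];e2=[c[0]-.03,*e[1:]]
    print(t.round(2),"end row",proj(P,e)[1].round(1),"w",(proj(P,e1)-proj(P,e2))[0].round(1),"fin rows",proj(P,f2)[1].round(1),proj(P,f)[1].round(1))
```

```text
[[0.4651, 0.2912], [0.5598, 0.2869], [0.5529, 0.0989], [0.4561, 0.1021]] [0.5084794  0.19475791] [np.float64(0.1893), np.float64(0.0949), np.float64(0.1881), np.float64(0.0968)]
post [0.46814072 0.19673889]
post [0.54866768 0.1941003 ]
wood rows 86 161
86 249 300; 88 249 303; 90 249 303; 92 249 303; 94 249 303; 96 249 303; 98 249 303; 100 249 295; 102 249 302; 104 249 302; 106 250 302; 108 250 283; 110 250 283; 112 250 302; 114 250 302; 116 250 302; 118 250 302; 120 250 302; 122 250 302; 124 250 302; 126 250 302; 128 250 302; 130 250 302; 132 250 286; 134 250 301; 136 250 301; 138 250 301; 140 250 301; 142 250 301; 144 250 301; 146 250 301; 148 250 301; 150 250 301; 152 250 300; 154 248 301; 156 247 302; 158 247 303; 160 247 303; 0.0 end row 85.9 w 53.7 fin rows 154.4 160.1
0.05 end row 85.8 w 54.3 fin rows 156.3 161.9
0.1 end row 85.8 w 54.9 fin rows 158.2 163.7
0.15 end row 86.0 w 55.4 fin rows 160.1 165.5
0.2 end row 86.5 w 56.0 fin rows 161.9 167.2
0.25 end row 87.1 w 56.6 fin rows 163.7 168.9
0.3 end row 87.9 w 57.1 fin rows 165.5 170.6
0.35 end row 89.0 w 57.7 fin rows 167.3 172.1
```

The pivot is near (0.5085, 0.195), the yaw about -2.5° and the paddle angle about 0. The base measures 95 x 189 mm and the posts are 80 mm apart, so the sizes check out. Next I'll lower the closed fingers behind the fin, over the board.

>>> arm_command(
  series="25 -1 0 0 255;25 -1 0 0 255;25 -1 0 0 255;0 0 25 0 255;0 0 25 0 255;0 0 25 0 255;0 0 25 0 255;0 0 25 0 255;0 0 20 0 255;0 0 15 0 255;0 0 12 0 255;0 0 8 0 255;0 0 0 0 255;0 0 0 0 255",
)

```text
time_s: 3.73
tool_pos: [0.5107, 0.2256, 0.0778]
tool_rot: [180.0, -0.0, 88.1]
force: [0.5, 0.9, 0.2]
grip_width: 0.0007
grasp_force: 0.0
```

>>> arm_command(
  series="0 0 0 0 255",
)

```text
time_s: 3.82
tool_pos: [0.5113, 0.2259, 0.0787]
tool_rot: [179.9, -0.1, 88.1]
force: [0.4, -0.7, 1.1]
grip_width: 0.0005
grasp_force: 0.0
```

>>> arm_command(
  series="-4 0 0 0 255;-4 0 0 0 255;-4 0 0 0 255;-3 0 0 0 255;-3 0 0 0 255;-3 0 0 0 255;-3 0 0 0 255;-3 0 0 0 255;-3 0 0 0 255",
)

```text
time_s: 4.57
tool_pos: [0.5094, 0.1957, 0.0775]
tool_rot: [180.0, -0.0, 88.1]
force: [-0.5, 1.5, -0.3]
grip_width: 0.0003
grasp_force: 0.9
```

>>> arm_command(
  series="-3 0 0 0 255;-3 0 0 0 255;-3 0 0 0 255;-3 0 0 0 255;-3 0 0 0 255;0 0 0 0 255",
)

```text
time_s: 5.07
tool_pos: [0.509, 0.1794, 0.0776]
tool_rot: [-180.0, 0.0, 88.0]
force: [0.1, 0.4, 1.2]
grip_width: 0.0007
grasp_force: 0.3
```

Run:
```python
from h import *
import cv2
f=lambda i:cv2.resize(i,None,fx=5,fy=5,interpolation=cv2.INTER_CUBIC)
a=cams.read_camera("scene")[145:225,295:375];b=cams.read_camera("side")[148:228,213:293]
cv2.imwrite("pics/p1.png",np.hstack([f(a),f(b)]));o=telemetry.get_obs();print(o["tool_pos"],o["force"])
```

```text
[0.50895706 0.17971339 0.07751656] [-0.83990986  0.14585722 -0.2032068 ]
```

View pics/p1.png

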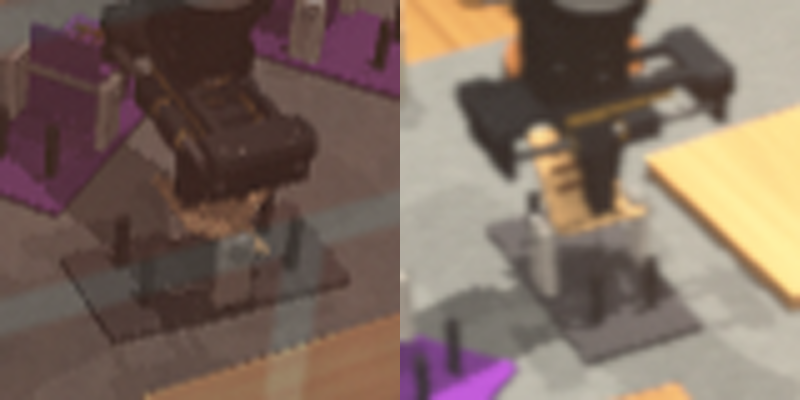

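The board is up at about 50° (side crop, bars at (560,180)), and the base corners have not moved. Next I'll rise, go round to the +y side of the board and come down behind its disc face.

>>> arm_command(
  series="0 0 -15 0 255;0 0 -22 0 255;0 0 -25 0 255;0 0 -20 0 255;20 0 0 0 255;25 0 0 0 255;25 0 0 0 255;25 0 0 0 255;0 0 15 0 255;0 0 20 0 255;0 0 15 0 255;0 0 6 0 255;0 0 0 0 255",
)

```text
time_s: 6.25
tool_pos: [0.511, 0.2745, 0.1016]
tool_rot: [-179.8, 0.2, 88.0]
force: [-0.1, 0.4, -0.1]
grip_width: 0.0004
grasp_force: 0.0
```

>>> arm_command(
  series="-8 0 0 0 255;-8 0 0 0 255;-6 0 0 0 255;-4 0 0 0 255;-4 0 0 0 255;-4 0 0 0 255;-4 0 0 0 255;-4 0 0 0 255;-4 0 0 0 255;-4 0 0 0 255;-4 0 0 0 255;-4 0 0 0 255;-4 0 0 0 255;-4 0 0 0 255;0 0 0 0 255",
)

```text
time_s: 7.5
tool_pos: [0.5099, 0.2083, 0.1035]
tool_rot: [-180.0, 0.0, 88.0]
force: [-0.7, -0.2, 0.1]
grip_width: 0.0004
grasp_force: 0.0
```

Run:
```python
from h import *
import cv2
f=lambda i:cv2.resize(i,None,fx=5,fy=5,interpolation=cv2.INTER_CUBIC)
a=cams.read_camera("scene")[145:225,295:375];b=cams.read_camera("side")[148:228,213:293]
cv2.imwrite("pics/p2.png",np.hstack([f(a),f(b)]));o=telemetry.get_obs();print(o["tool_pos"],o["force"])
```

```text
[0.50991839 0.2091316  0.10349103] [ 1.2506781  -0.4014043  -0.14221345]
```

View pics/p2.png

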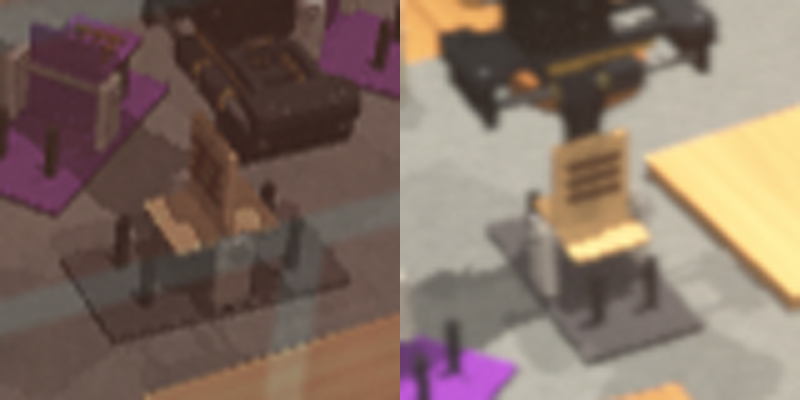

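The board stands upright with the finger behind it, and the base is still in place. Now I'll follow it over and down.

>>> arm_command(
  series="-3.3 0 0 0 255;-3.3 0 0 0 255;-3.3 0 0 0 255;-3.3 0 0 0 255;-3.3 0 0.6 0 255;-3.3 0 0.6 0 255;-3.3 0 0.6 0 255;-3.3 0 0.6 0 255;-3.1 0 1.3 0 255;-3.1 0 1.3 0 255;-3.1 0 1.3 0 255;-3.1 0 1.3 0 255;-2.6 0 2.5 0 255;-2.6 0 2.5 0 255;-2.6 0 2.5 0 255;-2.6 0 2.5 0 255",
)

```text
time_s: 8.93
tool_pos: [0.5083, 0.1601, 0.0857]
tool_rot: [180.0, -0.0, 88.1]
force: [0.4, 0.8, 0.0]
grip_width: 0.0006
grasp_force: 0.3
```

>>> arm_command(
  series="-2.1 0 3 0 255;-2.1 0 3 0 255;-2.1 0 3 0 255;-2.1 0 3 0 255;-1.5 0 3 0 255;-1.5 0 3 0 255;-1.5 0 3 0 255;0 0 1.5 0 255;0 0 1.5 0 255;0 0 0 0 255;0 0 0 0 255",
)

```text
time_s: 9.85
tool_pos: [0.5077, 0.1475, 0.0619]
tool_rot: [-180.0, 0.0, 88.1]
force: [-1.4, -0.2, 0.2]
grip_width: 0.0005
grasp_force: 0.0
```

>>> arm_command(
  series="0 0 1 0 255;0 0 1 0 255;0 0 0 0 255",
)

```text
time_s: 10.1
tool_pos: [0.508, 0.1476, 0.0604]
tool_rot: [180.0, -0.0, 88.1]
force: [-1.0, -1.4, 2.5]
grip_width: 0.0005
grasp_force: 1.4
```

>>> arm_command(
  series="0 0 0.5 0 255;0 0 0.5 0 255;0 0 0 0 255;0 0 0 0 255",
)

```text
time_s: 10.43
tool_pos: [0.5081, 0.1476, 0.0602]
tool_rot: [180.0, -0.0, 88.1]
force: [-2.8, -1.1, 8.7]
grip_width: 0.0002
grasp_force: 4.6
```

>>> arm_command(
  series="0 0 0.5 0 255;0 0 0.5 0 255;0 0 0 0 255;0 0 0 0 255",
)

```text
time_s: 10.77
tool_pos: [0.5081, 0.1475, 0.06]
tool_rot: [180.0, -0.1, 88.0]
force: [-5.9, -1.9, 15.0]
grip_width: 0.0004
grasp_force: 7.5
```

It is hard against the stop, with z = 0.060 (the level board's top) at 15 N. I'll retract straight up and check from above.

>>> arm_command(
  series="0 0 -3 0 255;0 0 -5 0 255;0 0 -12 0 255;0 0 -20 0 255;0 0 -25 0 255;0 0 -25 0 255;0 0 -25 0 255;0 0 -25 0 255;0 0 -25 0 255;0 0 -20 0 255;0 0 -10 0 255;-20 0 0 0 255;-20 0 0 0 255;0 0 0 0 255;0 0 0 0 255;0 0 0 0 255",
)

```text
time_s: 12.1
tool_pos: [0.5061, 0.1082, 0.2526]
tool_rot: [-180.0, -0.0, 88.1]
force: [0.9, 0.4, -0.2]
grip_width: 0.0007
grasp_force: 0.0
```

Run:
```python
from h import *
import cv2
o=telemetry.get_obs();im=cams.read_camera("wrist");print(o["tool_pos"],o["tool_rot"])
P=pose("wrist",o)
c=[.5085,.195]
print("expected base corners",[proj(P,[x,y,.008]).round().tolist() for x,y in[(.4651,.2912),(.5598,.2869),(.5529,.0989),(.4561,.1021)]])
for t in(0,.1,.2,.3):print(t,"fin rows",[proj(P,[c[0],c[1]+.04*np.sin(t)+s*.003,.056+.04*np.cos(t)])[1].round(1) for s in(1,-1)],"end",proj(P,[c[0],c[1]-.075*np.cos(t),.060+.075*np.sin(t)])[1].round(1))
g=lambda n:cv2.resize(cams.read_camera(n),(400,300))
cv2.imwrite("pics/w2.png",im);cv2.imwrite("pics/all.png",np.hstack([g("scene"),g("side")]))
```

```text
[0.50614848 0.10817992 0.2526384 ] [-1.79965060e+02 -2.67415704e-02  8.80724903e+01]
expected base corners [[240.0, 35.0], [318.0, 36.0], [313.0, 189.0], [243.0, 189.0]]
0 fin rows [np.float64(112.2), np.float64(118.4)] end 181.8
0.1 fin rows [np.float64(108.1), np.float64(114.3)] end 182.7
0.2 fin rows [np.float64(104.0), np.float64(110.2)] end 182.9
0.3 fin rows [np.float64(99.9), np.float64(106.3)] end 182.5
```

View pics/w2.png

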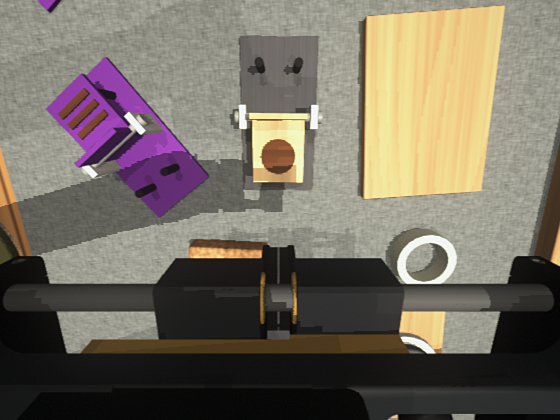

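View pics/all.png

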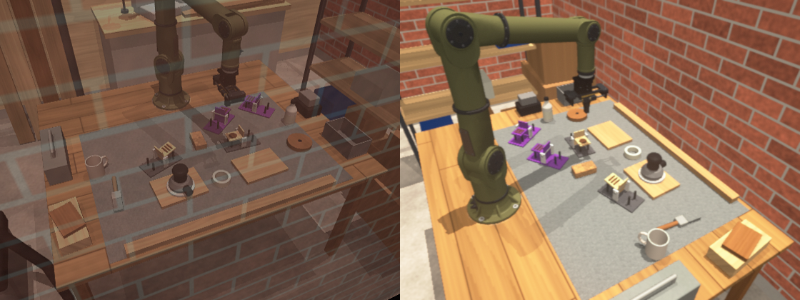

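The wrist view shows the disc at (277,156) and the fin at rows 112 to 118, exactly where a flat board puts it. The base corners are at (240,36) and (318,37), as predicted, so the stand has not moved. The rest of the bench is unchanged.

```bash
python3 -c "
from cell import env
print(env.sign_off())"
```

```text
the job is handed in; nothing more can be done
None
```

The finished panel's marker is flipped fully flat and shows its disc. Its stand did not move, nothing else on the bench was disturbed, and the job is handed in.

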